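# Post a used gel cassette through the slot of the returns box

## Task

Take the used gel cassette (the plate with the tab on top) out of the drain rack and post it, tab uppermost, through the slot in the lid of the returns box, pushing it past the sprung rollers until it drops right inside. The cassette cracks easily and the slotted lid has slipped off the middle of the box, so feel for the slot and never press or push harder than 20 N; leave the plate without a tab in the rack and the other things where they are.

Things in the scene. Friction and masses are not known exactly. Their poses are not given: they have to be found in the camera images.
- cassette_centre (a point): Centre, half-way up, of the used gel cassette: a loose grey plate of about 0.1 kg standing upright in one of the rack's two grooves. 9 mm thick (x), 90 mm wide (y), 110 mm tall (z) over all: plate 70 mm, and on its middle a flat tab 34 mm wide, 9 mm thick, 40 mm tall. Tab top 55 mm above this point, shoulders 15 mm above, lower edge 55 mm below, its corners rounded by 1.5 mm.
- tab_grip (a point): Point on the cassette's tab, 10 mm below the tab's top edge (45 mm above the cassette's centre), same axes. Pinch here across the 9 mm thickness (x); a grip of about 25 N holds it. Keep the grip on the upper 18 mm of the tab: only 20 mm of it still stand above the lid when the plate is past the rollers.
- blank_centre (a point): Centre (half-way up) of the plain plate standing in the other groove: 9 x 90 x 70 mm like the cassette but with no tab. It stays in the rack. Which of the two grooves holds which plate changes.
- drain_rack: White plastic drain rack, fixed, 112 x 120 mm; origin at the centre of its underside, on the bench. Two grooves along its y, at x = -33 and +33 mm, about 12 mm wide, formed by end blocks 38 mm high; plates stand in them 6 mm above the bench. Lift straight up by 40 mm to clear.
- return_box: Grey returns box, fixed, 118 mm (x) by 142 mm (y), 125 mm high, hollow, floor 4 mm thick; the origin is the centre of its underside. Its top is an aluminium lid with one slot along the box's y.
- lid_middle (a point): Middle of the box's top, level with the lid's upper face (125 mm above the bench), axes of the box. The slot in the 5 mm thick lid is 11 mm wide (x) and 96 mm long (y), centred here along y. Along x it is NOT exactly here: the lid sits an unknown 0 to 14 mm off to either side and is stuck fast there, so the slot must be found by feel. The lid gives about 1 mm per 5 N pressed down.
- roller_level (a point): Middle of the box at the height of two sprung rubber rollers (radius 6.5 mm) that reach into the slot from its +x side, 14 mm under the lid's upper face. They resist with about 3 to 12 N until the shoulders are some 20 mm below the lid's upper face; the tab passes between them. Let go then and it drops to the floor; if it hangs, press the tab down with shut fingertips.
- timer: White bench timer, loose, 66 x 66 x 18 mm, lying at the back; bystander. Origin at the centre of its underside.
- comb_1: Black gel comb, loose, 12 x 160 x 30 mm, lying near the bench's front edge; bystander. Origin at the centre of its underside.

How it is judged:
By the outcome, as a careful person would: the job done as asked, in the order asked, and still so for the second after the job is handed in, with the robot touching nothing.
It also fails if it takes over 72 s, if anything falls off the work surface, if the arm or the gripper's body presses on something with over 40 N, if the wrist force passes 120 N, or if a joint passes its speed limit or range.

## Robot

A 6-joint arm with a two-finger parallel gripper is mounted at the origin on a cart in front of the work surface, level with it; the furniture and walls round the work are solid. World frame = base frame: x ahead of the robot, y to its left, z up, the work surface at z = 0. Lengths are in m, angles in rad, forces in N, time in s.
With the tool pointing down it reaches from about 0.4 to 0.925 m from the base axis. Payload 12.5 kg.
Tool frame: the origin (TCP) lies midway between the tips of the shut fingers; the grasp point (between the pads) lies 19 mm behind it (r.grip_point_offset is the distance from the TCP to the grasp point, in m); z points along the fingers, y is the direction in which the jaws open and shut (so a half turn about z gives the same grasp; the last joint's range is limited). The gripper opens to 95 mm and grips with 3 to 60 N. Pads are 20 mm wide; open, the fingers measure 119 mm over their backs; the gripper's body (75 mm by 180 mm) begins 59 mm behind the grasp point.
Start: joints at [-1.37, 0.491, 1.559, -0, 1.092, -0.106], TCP at [0.189, -0.596, 0.215] pointing down, gripper open.
Joint ranges: [-3.1, 3.1], [-0.84, 2.19], [0.05, 2.79], [-1.13, 4.28], [0.06, 2.93], [-2.69, 2.69]. Speed limits (rad/s): [2.22, 2.22, 2.79, 3.14, 3.14, 3.14].

## Interface

Orientations are given as a unit quaternion [x, y, z, w].
In Python, from plant import r, kinematics, monitor, imaging gives the robot as it stands. Calls block until the motion is done:
- r.reach(position, orientation): joint-space move of the TCP to a pose.
- r.move_straight(position, feed=0.15, frame=None, until_force=None): straight line of the TCP; frame=None keeps the orientation; feed is the mean speed in m/s. With until_force (N) it stops when the force on the tool has changed by that much, and returns True; else False.
- r.movej(angles): joint-space move.
- r.release() and r.grab(): open the fingers fully, or close them until they stop; the grip force is fixed at half the most.
- r.dwell(seconds).
- kinematics.inverse_kinematics(position, orientation): joint angles nearest the present ones, or None.
- monitor.observe(): the state.
- imaging.read_camera(name): name is "scene" or "top"; returns (picture, depth): 384x512x3 uint8, red, green, blue; 384x512 float32, m along the optical axis (not along the pixel's ray), 0 where there is no reading.
- imaging.get_calibration(name): a dict with "K" (3x3 intrinsics, pixels), "R" (3x3) and "t" (3): a world point X has camera coordinates R X + t. Camera axes: x right, y down, z forward; pixel columns grow to the right and rows downward; lengths in m; the calibration is good to about 2 mm. A picture is of the moment at which its call begins. get_calibration takes no time and is no camera call.
A pose or a line that the arm cannot do raises r.IKError and nothing moves.
- r.job_done(): hands the job in, once; it reports no verdict.
The state is a dict: "time": time; "q": joint angles; "qd": joint speeds; "tau": joint torques, N m; "ee_pos": TCP position; "ee_rot": TCP orientation; "ft_force": force on the tool from outside, world axes, zero at the start; "torque": the same for the moment, N m; "opening": finger opening in m.
Only numpy, scipy, OpenCV 4.12 (cv2) and the standard library are available. Lean on these libraries where they do the work, as an engineer would, in place of code of your own. Each camera call takes 0.05 s, during which the arm holds its last target.

## Working session

There is one attempt and no reset: what is moved stays moved. The work goes in short steps, each a Python script; the robot and the scene stay as the last script left them, time stands still between calls to the robot, and variables do not carry over. Pictures are saved under pics/ and viewed, and the job is handed in when it is done.

```bash
ls; mkdir -p pics; python3 - <<'E'
from plant import r,kinematics,monitor,imaging
import cv2,numpy as np
s=monitor.observe();print(s['time'],s['ee_pos'],s['ee_rot'],s['ft_force'],s['opening'])
for n in('scene','top'):
    p,d=imaging.read_camera(n);cv2.imwrite(f'pics/{n}0.png',p[:,:,::-1]);np.save(f'pics/{n}0.npy',d)
    c=imaging.get_calibration(n);print(n,c['K'],c['R'],c['t'])
E
```

```text
pics
0.0 [ 0.18872604 -0.59557089  0.21405204] [ 9.88259102e-01  1.52786238e-01 -2.31660917e-05 -5.59272107e-04] [-0.9065613  -0.13626368  0.66024676] 0.09498979494872575
scene [[431.39255159   0.         253.51838763]
 [  0.         431.39255159 188.38798647]
 [  0.           0.           1.        ]] [[-0.72671684 -0.68693265 -0.00248301]
 [-0.46282983  0.49229958 -0.73717683]
 [ 0.50761322 -0.53456961 -0.67569531]] [0.53314876 0.23713203 1.01906128]
top [[444.53324999   0.         256.0856031 ]
 [  0.         444.53324999 190.23573481]
 [  0.           0.           1.        ]] [[ 0.0258159  -0.99965631 -0.00456136]
 [-0.99111975 -0.02499953 -0.13060119]
 [ 0.13044227  0.00789244 -0.99142449]] [0.18589249 0.55773763 0.99640431]
```

View pics/scene0.png

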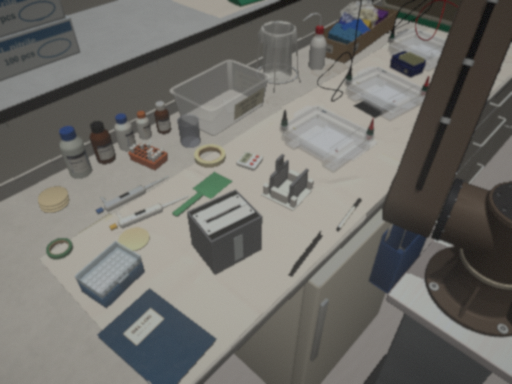

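View pics/top0.png

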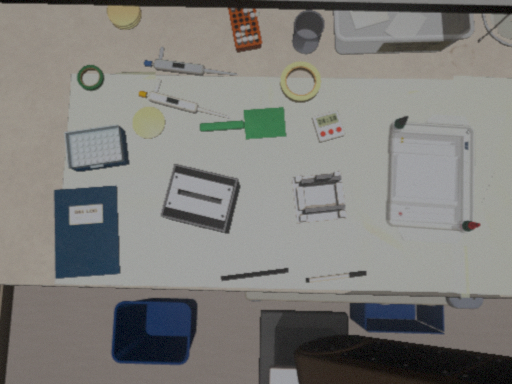

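```bash
cat > h.py <<'E'
import cv2,numpy as np
from plant import r,kinematics,monitor,imaging
def crop(name,p,box,k,out):
    x0,y0,x1,y1=box
    cv2.imwrite(out,cv2.resize(p[y0:y1,x0:x1],None,fx=k,fy=k,interpolation=cv2.INTER_CUBIC))
def ray(name,u,v,z):
    c=imaging.get_calibration(name);K,R,t=c['K'],c['R'],c['t']
    d=R.T@np.linalg.inv(K)@[u,v,1];o=-R.T@t
    return o+d*(z-o[2])/d[2]
def pt(name,u,v,d):
    c=imaging.get_calibration(name);K,R,t=c['K'],c['R'],c['t']
    return R.T@(np.linalg.inv(K)@[u,v,1]*d-t)
def proj(name,X):
    c=imaging.get_calibration(name);x=c['K']@(c['R']@np.asarray(X)+c['t']);return x[:2]/x[2]
E
python3 - <<'E'
from h import *
t=cv2.imread('pics/top0.png');s=cv2.imread('pics/scene0.png')
crop('top',t,(155,155,255,240),7,'pics/tbox.png')
crop('top',t,(280,160,360,235),8,'pics/track.png')
crop('s',s,(180,145,325,275),5,'pics/sboth.png')
E
```

```text
(no output)
```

View pics/tbox.png

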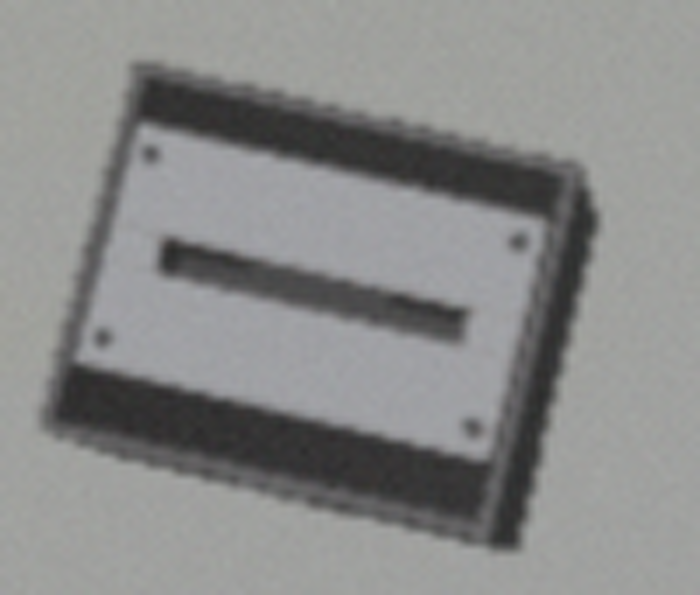

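View pics/track.png

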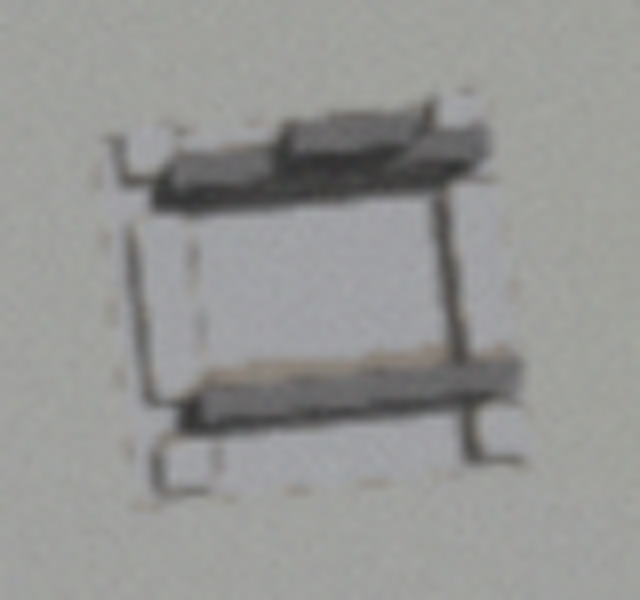

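View pics/sboth.png

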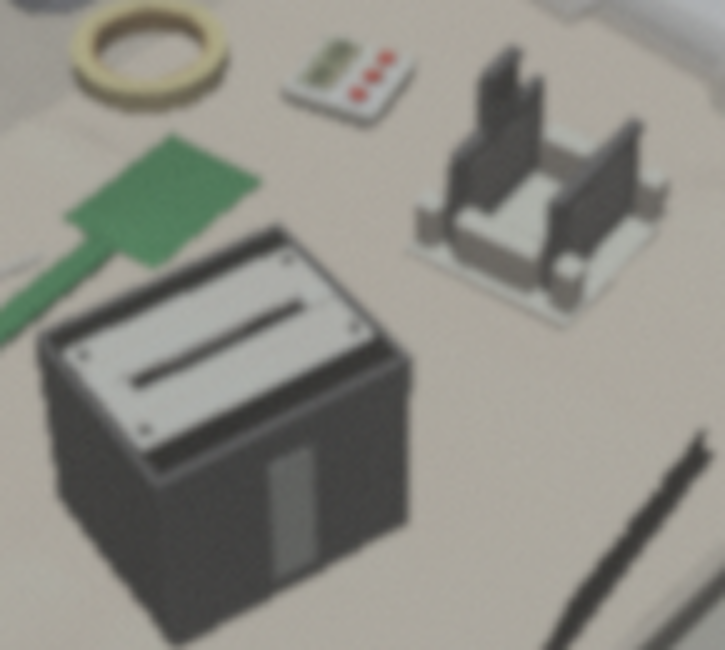

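The top crop shows the cassette in the rack's far groove, with its tab at about u 316–333, v 174–181. The blank is in the near groove. The lid slot runs from about (178,191) to (222,201).

```bash
python3 - <<'E'
from h import *
T=lambda x,y:(155+(x+.5)/7-.5,155+(y+.5)/7-.5)
S=lambda x,y:(180+(x+.5)/5-.5,145+(y+.5)/5-.5)
Q=lambda x,y:(280+(x+.5)/8-.5,160+(y+.5)/8-.5)
def show(n,cam,f,pts,z):
    P=np.array([ray(cam,*f(*p),z)[:2] for p in pts])*1000
    c=P.mean(0);a=P[1]-P[0]
    print(n,P.round(1).tolist(),'c',c.round(1),'dir',np.degrees(np.arctan2(a[1],a[0])).round(2),'sides',np.linalg.norm(np.roll(P,-1,0)-P,axis=1).round(1))
show('boxT','top',T,[(137,66),(582,166),(489,538),(46,427)],.125)
show('boxS','scene',S,[(38,345),(278,228),(410,355),(158,480)],.125)
show('slotT','top',T,[(162,238),(468,308),(463,342),(157,271)],.125)
show('slotS','scene',S,[(130,380),(298,300),(306,307),(138,388)],.125)
show('screwT','top',T,[(149,153),(518,241),(473,428),(102,338)],.125)
show('screwS','scene',S,[(84,356),(290,259),(355,328),(145,430)],.125)
show('rackT','top',Q,[(105,137),(487,92),(527,460),(155,495)],.02)
show('tabtopT','top',Q,[(287,125),(430,108)],.116)
show('shoulderT','top',Q,[(175,160),(487,128)],.076)
show('shoulderS','scene',S,[(455,160),(543,80)],.076)
d=np.load('pics/top0.npy')
for p in [(325,176),(330,175),(320,178),(337,206),(330,208),(320,210),(186,186)]:
    print(p,d[p[1],p[0]],pt('top',*p,d[p[1],p[0]]).round(4))
d=np.load('pics/top0.npy');pts=[pt('top',u,v,d[v,u]) for u in range(285,350) for v in range(162,230) if d[v,u]>0]
P=np.array(pts);
for lo,hi in((.09,.13),(.068,.08)):
    m=P[(P[:,2]>lo)&(P[:,2]<hi)];print(len(m)); 
    for k in m[::max(1,len(m)//25)]:print(k.round(4).tolist())
E
python3 - <<'E'
import cv2
s=cv2.imread('pics/scene0.png')
cv2.imwrite('pics/srack.png',cv2.resize(s[148:215,255:320],None,fx=9,fy=9,interpolation=cv2.INTER_CUBIC))
E
```

```text
boxT [[593.5, 376.4], [565.9, 239.2], [452.3, 263.6], [482.2, 398.4]] c [523.5 319.4] dir -101.36 sides [140.  116.2 138.1 113.4]
boxS [[589.8, 382.2], [564.7, 245.7], [456.0, 265.4], [485.7, 400.0]] c [524.  323.3] dir -100.41 sides [138.8 110.5 137.8 105.5]
slotT [[540.6, 366.2], [521.6, 272.4], [511.2, 273.5], [530.5, 367.2]] c [525.9 319.8] dir -101.48 sides [95.7 10.4 95.6 10.2]
slotS [[540.7, 367.4], [520.9, 275.5], [514.6, 276.2], [534.1, 368.3]] c [527.6 321.9] dir -102.17 sides [94.1  6.3 94.1  6.6]
screwT [[566.6, 371.4], [542.4, 257.9], [485.2, 269.6], [509.6, 382.8]] c [526.  320.4] dir -102.05 sides [116.   58.4 115.9  58.2]
screwS [[568.3, 371.9], [544.2, 257.6], [487.4, 270.3], [512.2, 383.7]] c [528.  320.9] dir -101.88 sides [116.8  58.2 116.2  57.2]
rackT [[589.6, 114.2], [606.0, 1.1], [497.0, -10.7], [483.9, 98.0]] c [544.1  50.7] dir -81.77 sides [114.3 109.7 109.5 106.9]
tabtopT [[578.3, 72.5], [583.9, 34.0]] c [581.1  53.3] dir -81.71 sides [38.8 38.8]
shoulderT [[574.4, 98.7], [585.7, 11.4]] c [580.  55.] dir -82.64 sides [88.1 88.1]
shoulderS [[571.1, 102.3], [581.1, 14.2]] c [576.1  58.3] dir -83.55 sides [88.6 88.6]
(325, 176) 0.9561312 [0.5769 0.052  0.1169]
(330, 175) 0.958735 [0.5798 0.0409 0.1146]
(320, 178) 0.9591188 [0.5728 0.0623 0.1135]
(337, 206) 0.9903738 [0.517  0.0186 0.0743]
(330, 208) 0.9851341 [0.5117 0.035  0.079 ]
(320, 210) 0.9891231 [0.5071 0.0564 0.0745]
(186, 186) 0.9481889 [0.5468 0.3491 0.1234]Traceback (most recent call last):
  File "<stdin>", line 22, in <module>
  File "h.py", line 11, in pt
    c=imaging.get_calibration(name);K,R,t=c['K'],c['R'],c['t']
ValueError: time passes only in moves, steps and waits
```

View pics/srack.png

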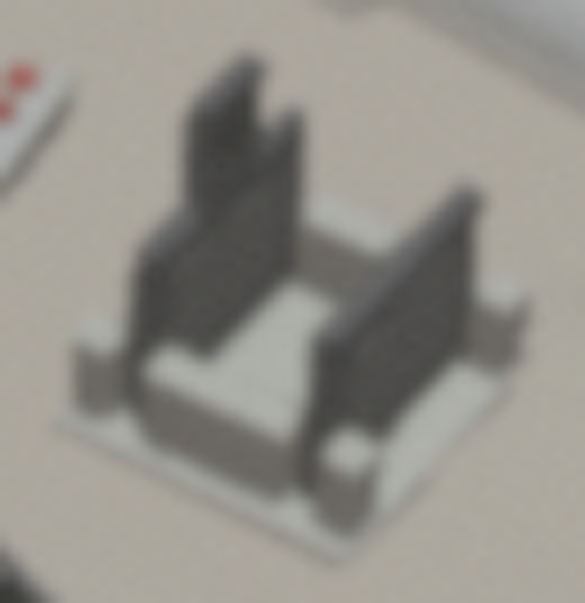

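```bash
python3 - <<'E'
from h import *
import pickle
p,d=imaging.read_camera('scene');np.save('pics/scene0.npy',d)
C={n:imaging.get_calibration(n) for n in('scene','top')};pickle.dump(C,open('cal.pkl','wb'))
E
sed -i 's/imaging.get_calibration(name)/C[name]/; s/^def crop/import pickle,os\nC=pickle.load(open("cal.pkl","rb")) if os.path.exists("cal.pkl") else {}\ndef crop/' h.py
python3 - <<'E'
from h import *
def cloud(n,box):
    d=np.load(f'pics/{n}0.npy');x0,y0,x1,y1=box
    return np.array([pt(n,u,v,d[v,u]) for u in range(x0,x1) for v in range(y0,y1) if d[v,u]>0])
yaw=np.radians(8);ax=np.array([np.cos(yaw),np.sin(yaw)]);ay=np.array([-ax[1],ax[0]])
o=np.array([.5441,.0507])
for n,b in(('top',(285,160,350,230)),('scene',(258,148,320,215))):
    P=cloud(n,b);L=np.c_[(P[:,:2]-o)@ax,(P[:,:2]-o)@ay,P[:,2]]*1000
    for lo,hi in((108,125),(85,108),(68,85),(45,66)):
        m=(L[:,2]>lo)&(L[:,2]<hi)
        for side in(0,1):
            k=L[m&((L[:,0]>0)==side)]
            if len(k):print(n,lo,'far' if side else 'near',len(k),'x',np.percentile(k[:,0],[5,25,50,75,95]).round(1),'y',np.percentile(k[:,1],[2,50,98]).round(1),'z',np.median(k[:,2]).round(1))
# box lid holes
s=cv2.imread('pics/scene0.png');t=cv2.imread('pics/top0.png')
for n,im in(('scene',s),('top',t)):
    # rectify onto plane z=.125 , 0.25 mm/px, region in box frame yaw -12 about (.527,.3206)
    a=np.radians(-12);bx=np.array([np.cos(a),np.sin(a)]);by=np.array([-bx[1],bx[0]]);c=np.array([.527,.3206])
    X,Y=np.meshgrid(np.arange(-80,80,.25),np.arange(-80,80,.25))
    W=np.stack([c[0]+(X*bx[0]+Y*by[0])/1000,c[1]+(X*bx[1]+Y*by[1])/1000,np.full(X.shape,.125)],-1)
    cc=C[n];q=(W@cc['R'].T+cc['t'])@cc['K'].T;mp=(q[...,:2]/q[...,2:]).astype(np.float32)
    R=cv2.remap(im,mp[...,0],mp[...,1],cv2.INTER_CUBIC);cv2.imwrite(f'pics/rect_{n}.png',R[:,:][:600])
    g=cv2.cvtColor(R,cv2.COLOR_BGR2GRAY).astype(float)
    prof=g[(abs(Y[:,0])<35)].mean(0)
    print(n,[(round(x,1),int(v)) for x,v in zip(X[0],prof) if abs(x)<14][::4])
    pr=g[:, (abs(X[0])<3)].mean(1);print([(round(y,1),int(v)) for y,v in zip(Y[:,0],pr) if 40<abs(y)<56][::4])
E
python3 -c "
import cv2,numpy as np
a=cv2.imread('pics/rect_scene.png')[::2,::2];b=cv2.imread('pics/rect_top.png')[::2,::2]
cv2.imwrite('pics/rect.png',np.hstack([a,b]))"
```

```text
top 108 far 73 x [27.9 29.6 32.1 34.6 36.2] y [-16.8  -1.3  15.5] z 114.4
top 85 far 25 x [27.6 27.8 28.  28.6 33.7] y [-15.3   3.   15.6] z 97.9
top 68 near 170 x [-37.7 -36.1 -33.7 -31.6 -29.4] y [-44.2  -0.3  43.2] z 74.8
top 68 far 121 x [27.7 28.5 31.1 33.9 36.1] y [-45.3   7.7  42.2] z 74.4
top 45 near 33 x [-38.6 -38.3 -38.2 -37.7 -33.6] y [-42.1   7.6  44.2] z 54.6
top 45 far 54 x [27.2 27.5 27.8 28.1 29.8] y [-43.1   0.1  43.6] z 58.0
scene 108 near 4 x [-48.1 -47.5 -46.1 -44.5 -42.9] y [218.7 222.4 225. ] z 123.7
scene 108 far 42 x [30.3 31.8 33.3 36.4 40. ] y [-14.2   4.1  19.3] z 114.6
scene 85 far 55 x [30.1 31.3 32.3 33.4 39.3] y [-12.9   9.1  19.5] z 96.4
scene 68 near 110 x [-35.6 -34.2 -32.1 -27.8 -13. ] y [-147.4    3.6   47.2] z 74.9
scene 68 far 96 x [30.1 31.3 32.6 35.1 39.9] y [-40.8  13.7  46.3] z 75.4
scene 45 near 114 x [-35.6 -35.  -34.4 -31.9  -7.1] y [-150.9    4.2   47.7] z 56.4
scene 45 far 129 x [ 5.  29.8 31.3 32.4 37.4] y [-154.8   -0.6   47.2] z 56.6
scene [(np.float64(-13.8), 172), (np.float64(-12.8), 172), (np.float64(-11.8), 172), (np.float64(-10.
[... 2192 characters left out ...]
0), (np.float64(-51.8), 159), (np.float64(-50.8), 152), (np.float64(-49.8), 137), (np.float64(-48.8), 118), (np.float64(-47.8), 96), (np.float64(-46.8), 79), (np.float64(-45.8), 67), (np.float64(-44.8), 64), (np.float64(-43.8), 63), (np.float64(-42.8), 65), (np.float64(-41.8), 66), (np.float64(-40.8), 66), (np.float64(40.5), 58), (np.float64(41.5), 54), (np.float64(42.5), 50), (np.float64(43.5), 48), (np.float64(44.5), 51), (np.float64(45.5), 66), (np.float64(46.5), 92), (np.float64(47.5), 120), (np.float64(48.5), 142), (np.float64(49.5), 153), (np.float64(50.5), 160), (np.float64(51.5), 160), (np.float64(52.5), 159), (np.float64(53.5), 160), (np.float64(54.5), 161), (np.float64(55.5), 161)]
```

View pics/rect.png

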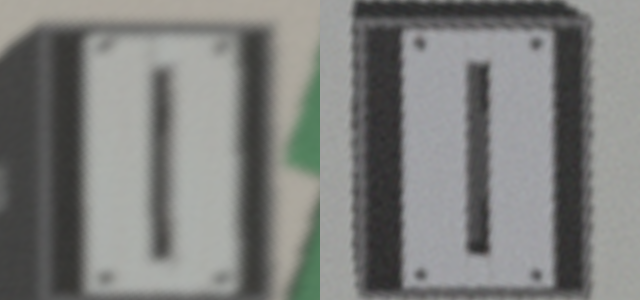

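```bash
cat >> h.py <<'E'
def quat(deg2a):
    a=np.radians(deg2a)/2;return [float(np.cos(a)),float(np.sin(a)),0.,0.]
def ax(yawdeg):
    a=np.radians(yawdeg);x=np.array([np.cos(a),np.sin(a),0]);return x,np.array([-x[1],x[0],0])
RO=np.array([.5441,.0507,0]);RX,RY=ax(8.)
CAS=RO+.0333*RX+.001*RY
BX,BY=ax(-12.)
SLOT=np.array([.527,.3206,0])-.0005*BX+.0003*BY
def st(tag=''):
    s=monitor.observe();print(tag,'t',round(s['time'],2),'p',np.round(s['ee_pos'],4),'F',np.round(s['ft_force'],2),'M',np.round(s['torque'],2),'op',round(s['opening'],4));return s
E
python3 - <<'E'
from h import *
print(CAS,SLOT)
for n,p in(('r',CAS+[0,0,.2]),('r',CAS+[0,0,.099]),('b',SLOT+[0,0,.27]),('b',SLOT+[0,0,.15])):
    for d in((98,-82) if n=='r' else (78,-102)):
        print(n,d,np.round(kinematics.inverse_kinematics(p,quat(d)),2))
E
```

```text
[0.57693675 0.05632473 0.        ] [0.5265733 0.3209974 0.       ]
r 98 [-0.02  0.44  1.69 -0.    1.01 -0.16]Traceback (most recent call last):
  File "<stdin>", line 5, in <module>
    return _wrapfunc(a, 'round', decimals=decimals, out=out)
    return _wrapit(obj, method, *args, **kwds)
    result = getattr(arr, method)(*args, **kwds)
TypeError: unsupported operand type(s) for *: 'NoneType' and 'float'
```

```bash
python3 - <<'E'
from h import *
print(np.round(kinematics.inverse_kinematics(SLOT+[0,0,.27],quat(78)),2))
r.reach(CAS+[0,0,.2],quat(98));st('above')
r.move_straight(CAS+[0,0,.15],.15)
st()
for n in('scene','top'):
    p,d=imaging.read_camera(n);cv2.imwrite(f'pics/{n}1.png',p[:,:,::-1]);np.save(f'pics/{n}1.npy',d)
    crop(n,p[:,:,::-1],(250,110,350,200) if n=='scene' else (270,120,370,230),6,f'pics/{n}1c.png')
E
```

```text
[ 0.44  0.43  1.51 -0.    1.2   0.65]
above t 2.83 p [0.5771 0.0556 0.2   ] F [0.81 0.07 0.4 ] M [ 0.   -0.07  0.04] op 0.0948
 t 3.32 p [0.5772 0.0561 0.1503] F [-0.47  0.47 -0.25] M [-0.03 -0.13 -0.02] op 0.0953
```

View pics/scene1c.png

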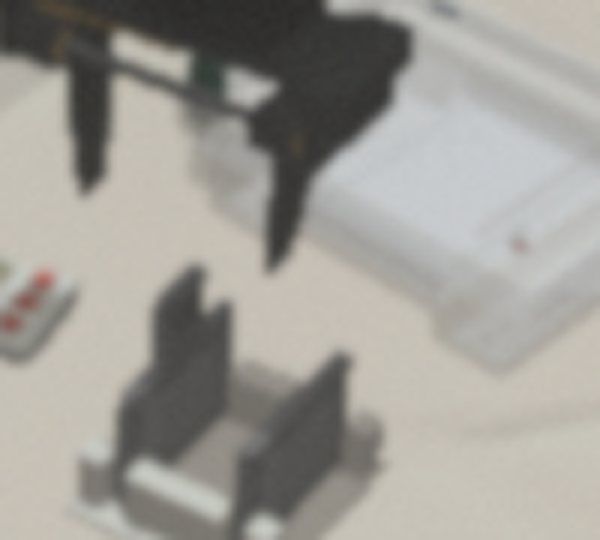

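The scene crop shows the open fingers straddling the tab: tips at crop (85,192) and (272,272), tab top at about (185,270). I'll descend and grip.

```bash
python3 - <<'E'
from h import *
print(r.move_straight(CAS+[0,0,.099],.12,until_force=8));st('down')
r.grab();st('grab')
print(r.move_straight(CAS+[0,0,.110],.05));st('lift10')
print(r.move_straight(CAS+[0,0,.20],.12));st('lift')
for n in('scene','top'):
    p,d=imaging.read_camera(n);cv2.imwrite(f'pics/{n}2.png',p[:,:,::-1]);np.save(f'pics/{n}2.npy',d)
    crop(n,p[:,:,::-1],(240,80,350,205) if n=='scene' else (260,90,380,240),4,f'pics/{n}2c.png')
a=cv2.imread('pics/scene2c.png');b=cv2.imread('pics/top2c.png');H=max(a.shape[0],b.shape[0])
pad=lambda i:cv2.copyMakeBorder(i,0,H-i.shape[0],0,0,cv2.BORDER_CONSTANT)
cv2.imwrite('pics/c2.png',cv2.resize(np.hstack([pad(a),pad(b)]),None,fx=.85,fy=.85))
E
```

```text
False
down t 3.99 p [0.5773 0.0563 0.0996] F [ 0.85 -0.25  0.06] M [ 0.03 -0.14  0.01] op 0.0948
grab t 5.29 p [0.5769 0.0563 0.099 ] F [0.49 1.26 0.31] M [-0.01 -0.09 -0.  ] op 0.0087
False
lift10 t 5.66 p [0.5771 0.0563 0.1105] F [-0.25 -0.19 -1.5 ] M [ 0.03 -0.15  0.01] op 0.0089
False
lift t 6.56 p [0.5766 0.0563 0.1993] F [ 0.46  0.32 -1.91] M [-0.04 -0.15  0.02] op 0.0089
```

View pics/c2.png

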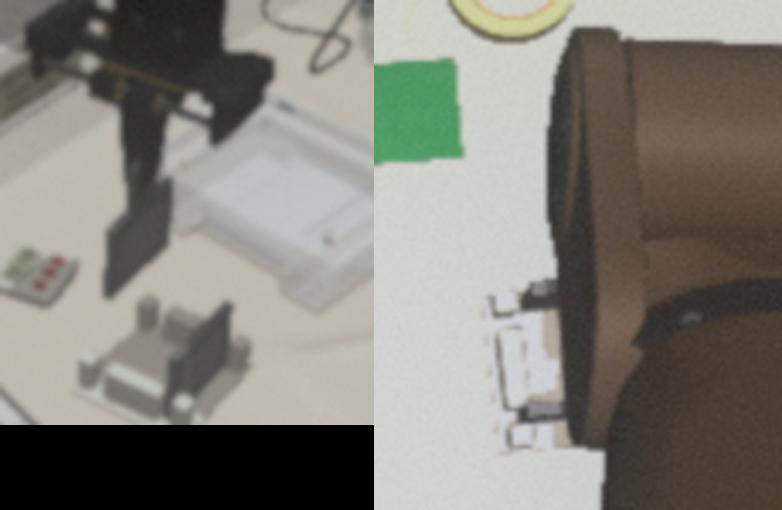

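The scene crop shows the cassette held upright by its tab and clear of the rack, with the blank still in its groove.

```bash
python3 - <<'E'
from h import *
s=cv2.imread('pics/scene2.png')
d=np.load('pics/scene2.npy')
us,vs=np.meshgrid(range(262,300),range(125,172));
P=np.array([pt('scene',u,v,d[v,u]) for u,v in zip(us.ravel(),vs.ravel()) if d[v,u]>0])
c=np.array([.5766,.0563,.1993]);L=np.c_[(P-c)@RX,(P-c)@RY,P[:,2]-c[2]]*1000
m=(abs(L[:,0])<12)&(abs(L[:,1])<60)&(L[:,2]<-20);L=L[m]
for lo in range(-95,-20,10):
    k=L[(L[:,2]>=lo)&(L[:,2]<lo+10)];print(lo,len(k),'x',np.percentile(k[:,0],[5,50,95]).round(1),'y',np.sort(k[:,1])[[0,2,-3,-1]].round(1))
for b in range(-45,45,15):
    k=L[(L[:,1]>=b)&(L[:,1]<b+15)];print('y',b,'zmin/max',np.sort(k[:,2])[[0,2,-3,-1]].round(1))
crop('s',s,(255,115,305,175),10,'pics/s2z.png')
E
```

```text
-95 36 x [-4.  -1.9  4.2] y [-43.8 -38.7  45.2  46.3]
-85 52 x [-4.2 -2.4  2.6] y [-41.8 -36.8  45.7  47.4]
-75 61 x [-4.4 -2.7  3.4] y [-46.7 -41.7  44.6  47.2]
-65 53 x [-4.1 -2.8  2. ] y [-44.1 -39.   44.8  45.8]
-55 56 x [-4.5 -2.8  0.2] y [-45.  -40.8  44.7  48.9]
-45 59 x [-4.2 -2.5  2. ] y [-42.8 -37.4  44.7  46.6]
-35 62 x [-4.2 -2.4  2.2] y [-41.7 -38.2  45.3  47.4]
-25 48 x [-3.3 -0.1  5.2] y [-44.  -38.7  43.7  45.1]
y -45 zmin/max [-168.9 -164.5  -21.7  -21.2]
y -30 zmin/max [-93.2 -88.5 -21.5 -20.2]
y -15 zmin/max [-89.8 -87.  -23.5 -21.6]
y 0 zmin/max [-90.2 -87.1 -23.5 -20.3]
y 15 zmin/max [-91.7 -88.8 -22.1 -20.5]
y 30 zmin/max [-92.8 -91.3 -21.8 -21.2]
```

View pics/s2z.png

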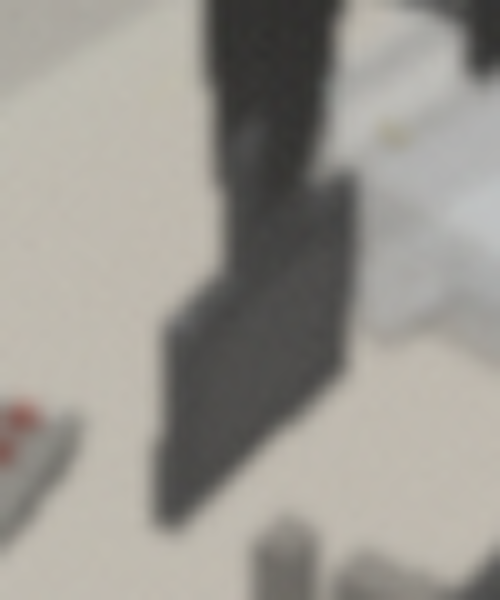

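```bash
python3 - <<'E'
from h import *
r.move_straight(CAS+[0,0,.255],.15)
r.reach(SLOT+[0,0,.255],quat(78));st('over')
r.move_straight(SLOT+[0,0,.225],.08);st('near')
print(r.move_straight(SLOT+[0,0,.209],.02,until_force=5));st('touch')
for n in('scene','top'):
    p,d=imaging.read_camera(n);cv2.imwrite(f'pics/{n}3.png',p[:,:,::-1]);np.save(f'pics/{n}3.npy',d)
crop(n,cv2.imread('pics/scene3.png'),(180,120,270,230),5,'pics/scene3c.png')
E
```

```text
over t 8.22 p [0.5268 0.3203 0.2544] F [-0.08  0.2  -1.53] M [-0.07 -0.04  0.01] op 0.0084
near t 8.75 p [0.5268 0.3207 0.225 ] F [-0.35 -0.38 -0.64] M [-0.01 -0.07  0.02] op 0.0089
False
touch t 9.7 p [0.5266 0.321  0.2091] F [ 0.7   0.28 -1.78] M [ 0.   -0.03 -0.03] op 0.0086
```

View pics/scene3c.png

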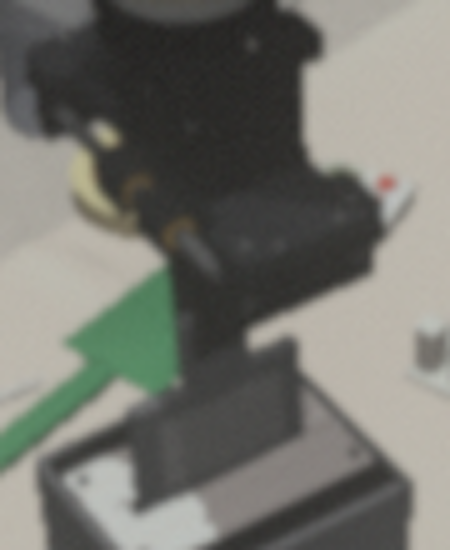

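The plate's lower edge is about 9 mm below the lid with no contact force, so it entered the slot on the first try. I'll continue down through the rollers with force watched.

```bash
python3 - <<'E'
from h import *
for z in np.arange(.204,.1275,-.005):
    h=r.move_straight(SLOT+[0,0,z],.03,until_force=14)
    s=st(f'{z:.3f} {h}')
    if h or abs(s['ft_force'][2])>15:break
E
```

```text
0.204 False t 10.12 p [0.5263 0.3211 0.2039] F [-2.65  0.49  1.82] M [ 0.29  0.63 -0.  ] op 0.0088
0.199 False t 10.43 p [0.5263 0.321  0.1986] F [-2.83  1.21  1.01] M [ 0.39  0.82 -0.  ] op 0.0085
0.194 False t 10.75 p [0.5264 0.321  0.1936] F [-3.63  0.79 -0.68] M [ 0.37  0.9  -0.  ] op 0.0085
0.189 False t 11.07 p [0.5264 0.321  0.1887] F [-4.9   0.69 -0.43] M [0.33 1.04 0.04] op 0.0086
0.184 False t 11.38 p [0.5265 0.3209 0.1837] F [-3.6   0.31 -1.01] M [ 0.32  0.96 -0.01] op 0.0089
0.179 False t 11.7 p [0.5265 0.321  0.1787] F [-3.76  1.2  -1.11] M [ 0.36  1.04 -0.  ] op 0.009
0.174 False t 12.02 p [0.5265 0.321  0.1737] F [-3.82  1.76 -1.49] M [0.32 0.99 0.  ] op 0.0087
0.169 False t 12.33 p [0.5265 0.321  0.1687] F [-4.19  1.14 -0.13] M [0.31 0.94 0.01] op 0.0085
0.164 False t 12.65 p [0.5265 0.321  0.1637] F [-4.76  2.4  -0.11] M [ 0.37  0.97 -0.01] op 0.0085
0.159 False t 12.97 p [0.5265 0.321  0.1587] F [-4.51  1.21  0.06] M [0.4  0.91 0.03] op 0.0085
0.154 False t 13.28 p [0.5265 0.321  0.1537] F [-4.09  1.55 -1.04] M [0.34 0.96 0.03] op 0.0089
0.149 False t 13.6 p [0.5265 0.321  0.1487] F [-4.82  1.06 -0.1 ] M [ 0.36  0.96 -0.01] op 0.0089
0.144 False t 13.92 p [0.5265 0.321  0.1437] F [-5.48  1.33 -0.02] M [0.39 0.98 0.06] op 0.0088
0.139 False t 14.23 p [0.5265 0.321  0.1387] F [-4.92  1.96 -0.61] M [0.36 0.88 0.04] op 0.0089
0.134 False t 14.55 p [0.5265 0.321  0.1337] F [-4.81  0.76 -0.17] M [0.28 0.94 0.01] op 0.0087
0.129 False t 14.87 p [0.5272 0.3209 0.1288] F [-0.1  -0.16 -0.97] M [-0.02 -0.07  0.04] op 0.0088
```

The lateral roller force has gone, so the shoulders are past the rollers. I'll go about 1 mm lower, release, and look.

```bash
python3 - <<'E'
from h import *
print(r.move_straight(SLOT+[0,0,.1278],.02,until_force=6));st()
r.release();st('rel');r.dwell(.3)
print(r.move_straight(SLOT+[0,0,.22],.15));st()
for n in('scene',):
    p,d=imaging.read_camera(n);cv2.imwrite(f'pics/{n}4.png',p[:,:,::-1]);np.save(f'pics/{n}4.npy',d)
crop(n,cv2.imread('pics/scene4.png'),(170,110,290,250),4,'pics/scene4c.png')
E
```

```text
False
 t 15.12 p [0.5268 0.3209 0.1278] F [ 0.57  0.35 -0.36] M [ 0.02 -0.03  0.02] op 0.0087
rel t 16.54 p [0.5266 0.321  0.1278] F [-0.41  0.08 -0.31] M [ 0.01 -0.07 -0.01] op 0.0952
False
 t 17.61 p [0.5262 0.3208 0.2192] F [ 0.02 -0.77 -0.61] M [ 0.02 -0.15  0.01] op 0.0951
```

View pics/scene4c.png

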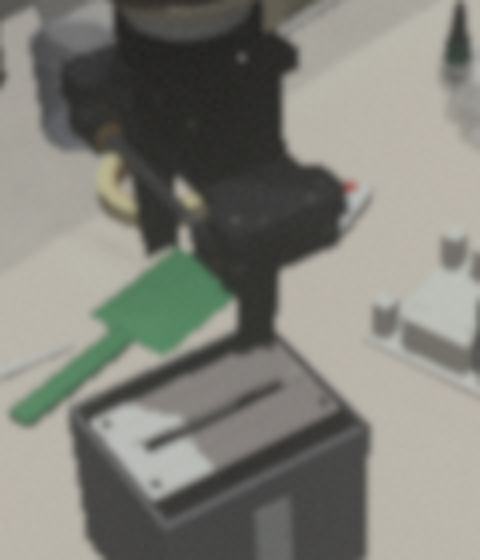

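No tab stands above the lid now. I'll retreat and check from the top camera that it went right down rather than hanging.

```bash
python3 - <<'E'
from h import *
r.move_straight(SLOT+[0,0,.27],.2)
q=monitor.observe()['q'].copy();q[0]=-1.2
r.movej(q);st()
for n in('scene','top'):
    p,d=imaging.read_camera(n);cv2.imwrite(f'pics/{n}5.png',p[:,:,::-1]);np.save(f'pics/{n}5.npy',d)
t=cv2.imread('pics/top5.png');s=cv2.imread('pics/scene5.png')
a=cv2.resize(t[155:240,155:255],None,fx=4,fy=4,interpolation=2);b=cv2.resize(s[145:275,180:325],None,fx=2.6,fy=2.6,interpolation=2)[:340]
cv2.imwrite('pics/c5.png',np.hstack([a,b]));
d0=np.load('pics/top0.npy');d5=np.load('pics/top5.npy')
for f in np.linspace(-44,44,12):
    o=[]
    for dx in(-2.5,0,2.5):
        u,v=np.round(proj('top',SLOT+(f*BY+(dx-.5)*BX)/1000+[0,0,.125])).astype(int)
        o+= [pt('top',u,v,d0[v,u])[2].round(3),pt('top',u,v,d5[v,u])[2].round(3),'|']
    print(round(f),*o)
E
```

```text
t 21.22 p [ 0.2842 -0.5472  0.2697] F [-0.19 -0.2   0.2 ] M [0.1  0.   0.05] op 0.0953Traceback (most recent call last):
  File "<stdin>", line 9, in <module>
    return _nx.concatenate(arrs, 1, dtype=dtype, casting=casting)
           ~~~~~~~~~~~~~~~^^^^^^^^^^^^^^^^^^^^^^^^^^^^^^^^^^^^^^^
ValueError: all the input array dimensions except for the concatenation axis must match exactly, but along dimension 0, the array at index 0 has size 340 and the array at index 1 has size 338
```

View pics/scene5.png

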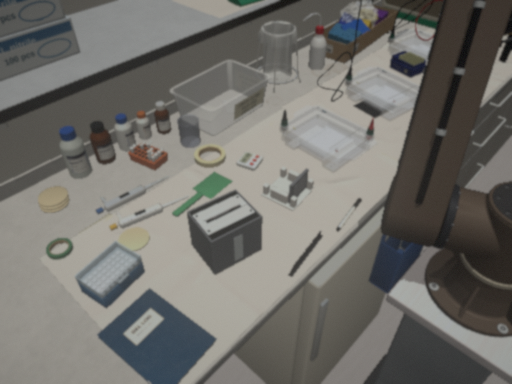

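```bash
python3 - <<'E'
from h import *
t=cv2.imread('pics/top5.png');s=cv2.imread('pics/scene5.png')
a=cv2.resize(t[155:240,155:255],(400,340),interpolation=2);b=cv2.resize(s[190:270,185:265],(340,340),interpolation=2)
cv2.imwrite('pics/c5.png',np.hstack([a,b]));
d0=np.load('pics/top0.npy');d5=np.load('pics/top5.npy')
for f in np.linspace(-44,44,12):
    o=[]
    for dx in(-2.5,0,2.5):
        u,v=np.round(proj('top',SLOT+(f*BY+(dx-.5)*BX)/1000+[0,0,.125])).astype(int)
        o+= [pt('top',u,v,d0[v,u])[2].round(3),pt('top',u,v,d5[v,u])[2].round(3),'|']
    print(round(f),*o)
E
```

```text
-44 -0.0 0.074 | 0.003 0.071 | 0.109 0.11 |
-36 0.003 0.073 | 0.0 0.002 | 0.111 0.11 |
-28 0.002 0.071 | 0.003 0.001 | 0.113 0.112 |
-20 0.004 0.112 | 0.002 0.112 | -0.001 0.11 |
-12 0.005 0.114 | 0.004 0.108 | 0.002 0.002 |
-4 -0.002 0.111 | 0.001 0.113 | 0.003 -0.0 |
4 0.002 0.11 | 0.002 0.113 | 0.004 0.002 |
12 0.001 0.112 | 0.008 0.111 | 0.004 0.003 |
20 0.003 0.072 | 0.004 0.003 | 0.11 0.112 |
28 0.004 0.071 | 0.004 -0.001 | 0.109 0.112 |
36 0.004 0.004 | 0.005 0.005 | 0.11 0.106 |
44 0.03 1.062 | 0.024 0.023 | 0.111 0.11 |
```

View pics/c5.png

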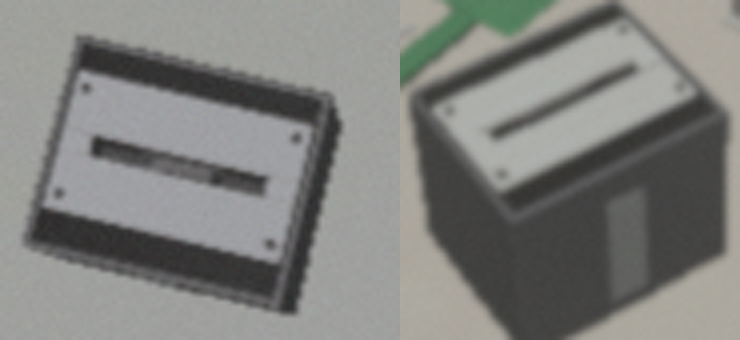

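Depth through the slot shows the tab top at about 0.112 m and the shoulders at about 0.072 m. With the cassette on the 4 mm floor I expect 0.114 and 0.074 m, so it is fully down and tab up. The rest of the scene is unchanged.

```bash
python3 - <<'E'
from h import *
print(r.job_done())
E
```

```text
the job is handed in; nothing more can be done
None
```

The cassette is in the returns box, tab up and standing on the floor, and I handed the job in at about 21 s on the robot clock.

- **Moves:** I gripped the upper 17 mm of the tab and lifted the cassette straight out. I placed it over the slot position measured in the two camera views. It entered on the first try with no contact on the lid.
- **Forces:** I lowered it past the rollers in 5 mm steps, each set to stop at a 14 N change. The most I read was about 5.5 N sideways and about 2 N vertically. The roller force vanished near the expected depth, and I then released it about 3 mm above the lid.
- **Last checks:** Depth through the slot put the tab top at about 112 mm and the shoulders at about 72 mm. On the box floor they should be at 114 and 74 mm, which agrees within the roughly 2 mm calibration.
- **Other things:** By eye in the final scene picture, the blank is still in the rack and the timer and comb look unmoved. The arm is clear of everything.
- **Disagreement:** The two cameras differed by about 1 mm across the slot and 2 mm along it. I used roughly the average, and it fitted.

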